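# Release a plug-in module from its test rack and hold it up for inspection

## Robot

A 6-joint arm with a two-finger parallel gripper is mounted at the origin on the work surface. World frame = base frame: x ahead of the robot, y to its left, z up, the work surface at z = 0. Lengths are in m, angles in rad, forces in N, time in s.
With the tool pointing down it reaches from about 0.375 to 0.9 m from the base axis. Payload 3.1 kg.
Tool frame: the origin (TCP) lies between the finger pads; the fingertips stand 22 mm ahead of it and the grasp point (between the pads) lies 3 mm ahead of it; z points along the fingers, y is the line along which they close (so a half turn about z gives the same grasp; the last joint's range is limited). The gripper opens to 87 mm and grips with 3 to 60 N. Pads are 19 mm wide; open, the fingers measure 117 mm over their backs; the gripper's body (75 mm by 190 mm) begins 51 mm behind the grasp point.
Start: joints at [-1.347, 0.527, 1.433, -0, 1.181, -0.178], TCP at [0.245, -0.575, 0.245] pointing down, gripper open.
Joint ranges: [-3.08, 3.08], [-0.75, 2.2], [0.22, 2.44], [-1.43, 4.57], [0, 2.65], [-2.85, 2.85]. Speed limits (rad/s): [2.79, 2.79, 3.14, 3.14, 3.14, 3.14].

## Interface

Orientations are given as a unit quaternion [x, y, z, w].
In Python, from rig import get_obs, camera, get_calibration, hand_in, cut_out gives the robot as it stands.
- The arm moves only by the shell command python3 -m inch 'ROWS' [OPENING] [FORCE]. ROWS is JSON, one flat list of numbers, 6 for each row, row after row: the shift along the tool's x, y, z scaled (see below), then the turn, a rotation vector about the tool's x, y, z scaled (see below). A call has 1 to 20 rows; each row is the pose to reach, as a shift and turn from the pose commanded when the call began, along the tool's axes at that moment; what a row does not reach only later rows make up. The controller multiplies each number of a shift by 0.08 m and each number of a turn by 90 degrees. A row lasts 1/12 s, in which the tool goes at most 41.7 mm and 7.16 degrees, less where a joint would pass 70% of its speed; a pose out of reach is approached as far as the arm can. A call with a number of a shift or a turn outside -1 to 1 is refused whole. A call with a gripper value outside its range is refused whole. OPENING is the finger opening in mm, from 0 to 87, set as the call begins (- or left out, the last holds). The fingers move at their own pace and stop on an object; FORCE is the grip in N (left out, the last holds). Time passes only in rows, so rows that repeat a pose let the fingers close. It gives the time, the measured TCP pose, the force, the opening and the grip force at its end, in the units of the state.
- get_obs(): the state, without advancing time (a new reading comes with each control period).
- camera(name): name is "side" or "top"; returns the picture (384x512x3 uint8, red, green, blue); there is no depth.
- get_calibration(name): a dict with "vertical_fov" (degrees; the focal length in pixels is half the picture's height over the tangent of half this angle, whatever the lens; pixels are square), "cx", "cy" (the principal point, pixels), "T" (4x4, takes a point from camera to world coordinates). Camera axes: x right, y down, z forward; pixel columns grow to the right and rows downward; lengths in m; the calibration is good to about 2 mm. A picture is of the moment at which its call begins. get_calibration takes no time and is no camera call.
- hand_in(): hands the job in; it is judged then, once.
Trained networks look in the newest picture that a camera, given by its name, has taken for a name from the list of things; names that differ only in an ending like _2 or _b are one class to them, and where a whole thing is asked for, a point or a joint stands for the part that bears it (a point fixed in the world has none). Each returns a list of dicts, best first, with "conf" (0 to 1); they miss things now and then, are a little off and sometimes report something else, mostly with a low value. They report only what shows in the picture. A call takes as long as a camera call. They do not tell look-alikes from the thing itself.
- cut_out(camera, thing): "region" (384x512 bool, what is visible of it) and "bbox" ([left, top, right, bottom] in pixels, round what is visible of it).
The state is a dict: "time": time; "q": joint angles; "joint_velocities": joint speeds; "joint_torque": joint torques, N m; "position": TCP position; "tool_rot": TCP orientation; "ft_force": force on the tool from outside, world axes, zero at the start; "moment": the same for the moment, N m; "grip_width": finger opening in m; "grip_force": force on a finger pad.
Only numpy, scipy, OpenCV 4.12 (cv2) and the standard library are available. Lean on these libraries where they do the work, as an engineer would, in place of code of your own. Each camera call takes 0.05 s, during which the arm holds its last target. There are 200 camera calls.

## Task

Free the green circuit module in the test rack: swing the orange clamp lever over to unlock the hold-down carriage, then slide the carriage along its rail until its red pointer stands at the yellow mark, and swing the lever back to lock it there. Then draw the module out of its slots by its black handle and finish still holding it in the gripper, at rest, with its middle above the round white inspection pad, its lower edge more than 10 cm above the bench, its long edges level, and the board leaned about 40 degrees from upright so that its component side looks upward. Leave the tub, the cup and the screwdriver alone.

Things in the scene. Friction and masses are not known exactly. Their poses are not given: they have to be found in the camera images.
- rack: fixed test rack. Origin on the bench, midway between two black slotted uprights (x within 11 mm, y +-52 to +-68, 72 mm high) that hold the module. z up; x roughly away from the robot; y along a steel rail (centre x +80, top z 87, y -61 to +174 mm). Aluminium base plate 12 mm thick, x -40 to +110, y -75 to +175.
- carriage (a joint): position (m) of the grey hold-down carriage on the rail, 0 to 0.125, growing to rack +y; its middle is at rack y = 26 mm + this. Friction 5 N; move it only while unlocked. 34 x 30 x 36 mm, with the lever on top and a red bar (16 mm wide, z 112 to 120 mm) reaching back to rack x -10 over the module's top edge, which blocks the module until moved aside.
- clamp (a joint): angle (rad) of the clamp lever on the carriage: 0 locked (leans 0.5 rad from vertical to rack -x, towards the robot), 1.0 unlocked (leans 0.5 rad to rack +x); end stops at both. Stays where left; 1 to 2 N at its grip moves it. Pivot axis along rack y, at rack x 80, z 118 mm, mid carriage.
- clamp_grip (a point): centre of the lever's orange crossbar: cylinder 16 mm in diameter, 24 mm long along rack y, 60 mm from the pivot (171 mm above the bench at either end of the swing). Pinched on its two end faces (jaws closing along rack y) it turns freely in the grip: one grasp can swing the lever and slide the carriage.
- pointer (a point): end of the carriage's red pointer, on its +x side (rack x 111, z 74 mm), mid carriage width.
- mark: fixed black tab 24 x 16 x 4 mm with a 5 mm wide yellow line along its x, beside the rail just below the pointer; origin at its centre, on the line; axes parallel to the rack's; on a 10 mm stem from the base plate. The pointer is at the mark when its y in this frame is 0.
- module: loose circuit module, about 0.2 kg, upright in the slots: green board 120 (y) x 95 (z) x 4 mm (x), parts up to 12 mm proud on its +x face only (component side). Origin mid lower edge (12 mm above the bench at first), z up the board. Black handle on top: 12 (x) x 44 mm (y), z 90 to 135 mm. Lift straight up over 60 mm to leave the slots.
- module_mid (a point): middle of the green board, 47.5 mm above the module's origin along its z.
- module_grip (a point): grasp point in the middle of the black handle, 120 mm above the module's origin along its z (15 mm below the handle's top).
- pad: fixed round white inspection pad with a dark rim, 130 mm in diameter and 3.6 mm thick, on the bench; origin at the middle of its underside.
- tub: bystander: white tub with lid, 60 mm in diameter, 50 mm high; origin at the middle of its underside.
- cup: bystander: small open yellow cup, 56 mm in diameter, 45 mm high; origin at the middle of its underside.
- driver: bystander: screwdriver with blue handle, 170 mm long, lying on the bench; origin under its middle.
There are look-alikes about, which are no part of the job. There is more than one size of the module; the job needs the middle-sized. Leave any brown look-alike of the pad alone.

How it is judged:
By the outcome, as a careful person would: the job done as asked, in the order asked, and still so for the second after the job is handed in, while the arm keeps its last pose, push and grip.
It also fails if it takes over 51 s, if anything falls off the work surface, if the arm or the gripper's body presses on something with over 40 N, if the wrist force passes 120 N, or if a joint passes its speed limit or range.

## Working session

There is one attempt and no reset: what is moved stays moved. The work goes in short steps, Python scripts to look and compute and a shell command to move; the robot and the scene stay as the last step left them, time stands still between calls to the robot, and variables do not carry over. Pictures are saved under pics/ and viewed, at most 10 in all, crops included, and the job is handed in when it is done.

```bash
ls; mkdir -p pics
python3 - <<'E'
from rig import *
import cv2,numpy as np
for n in("side","top"):
    im=camera(n); cv2.imwrite(f"pics/{n}0.png",im[:,:,::-1]); c=get_calibration(n); print(n,c["vertical_fov"],c["cx"],c["cy"]);print(np.round(c["T"],3).tolist(), [k for k in c])
    for t in("rack","carriage","clamp","clamp_grip","pointer","mark","module","pad","tub","cup","driver"):
        print(t,[(round(float(d["conf"]),2),[int(v) for v in d["bbox"]]) for d in cut_out(n,t)][:4])
o=get_obs();print(o["time"],o["tool_rot"],o["position"])
E
```

```text
pics
side 44.23305857509608 246.0654917961158 179.49627155358633
[[-0.785, -0.426, 0.45, -0.124], [-0.619, 0.547, -0.563, 0.854], [-0.006, -0.721, -0.693, 1.123], [0.0, 0.0, 0.0, 1.0]] ['vertical_fov', 'cx', 'cy', 'T']
rack [(0.87, [192, 174, 272, 257])]
carriage [(0.61, [215, 174, 247, 201])]
clamp []
clamp_grip [(0.23, [316, 120, 330, 136])]
pointer [(0.55, [213, 175, 250, 207])]
mark []
module [(0.91, [277, 220, 314, 248]), (0.88, [147, 268, 218, 326]), (0.59, [236, 179, 260, 216])]
pad [(0.92, [253, 166, 292, 191]), (0.68, [287, 140, 320, 164])]
tub [(0.6, [314, 119, 329, 139])]
cup []
driver [(0.57, [269, 116, 277, 145]), (0.27, [238, 178, 258, 218])]
top 45.57377565128102 257.43711013018793 191.46418172542064
[[0.021, -0.987, 0.157, 0.323], [-1.0, -0.022, -0.008, 0.028], [0.012, -0.157, -0.988, 1.515], [0.0, 0.0, 0.0, 1.0]] ['vertical_fov', 'cx', 'cy', 'T']
rack []
carriage [(0.68, [221, 174, 233, 211])]
clamp [(0.45, [224, 181, 234, 191])]
clamp_grip [(0.5, [223, 181, 234, 194])]
pointer [(0.81, [225, 174, 237, 212])]
mark []
module [(0.91, [229, 245, 261, 271]), (0.85, [99, 185, 162, 245]), (0.76, [223, 201, 260, 211])]
pad [(0.66, [332, 184, 371, 222]), (0.6, [278, 178, 317, 218])]
tub [(0.72, [381, 196, 403, 211])]
cup [(0.53, [282, 137, 301, 158])]
driver [(0.77, [347, 144, 374, 157]), (0.45, [184, 175, 268, 229])]
1.2 [ 9.79788902e-01  2.00034264e-01  5.34780399e-06 -2.00847541e-05] [ 0.24502587 -0.57493441  0.24453498]
```

Run:
```python
import cv2
a=cv2.imread("pics/top0.png")[115:290,90:410]; cv2.imwrite("pics/topc.png",cv2.resize(a,None,fx=2.5,fy=2.5,interpolation=3))
a=cv2.imread("pics/side0.png")[100:340,130:380]; cv2.imwrite("pics/sidec.png",cv2.resize(a,None,fx=2.5,fy=2.5,interpolation=3))
```

```text
(no output)
```

View pics/topc.png

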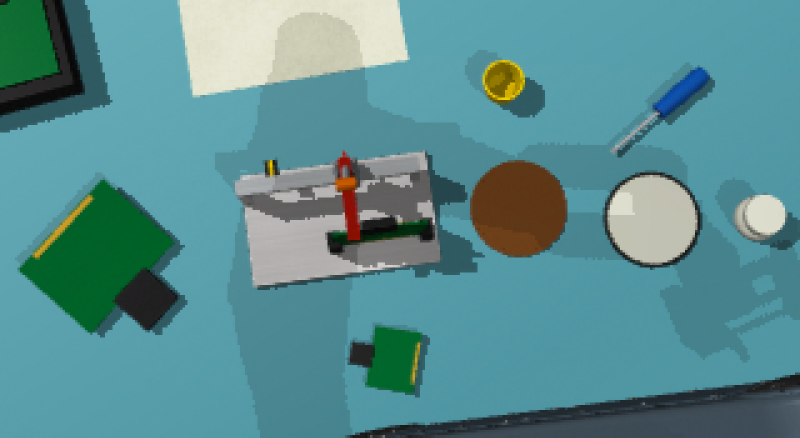

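View pics/sidec.png

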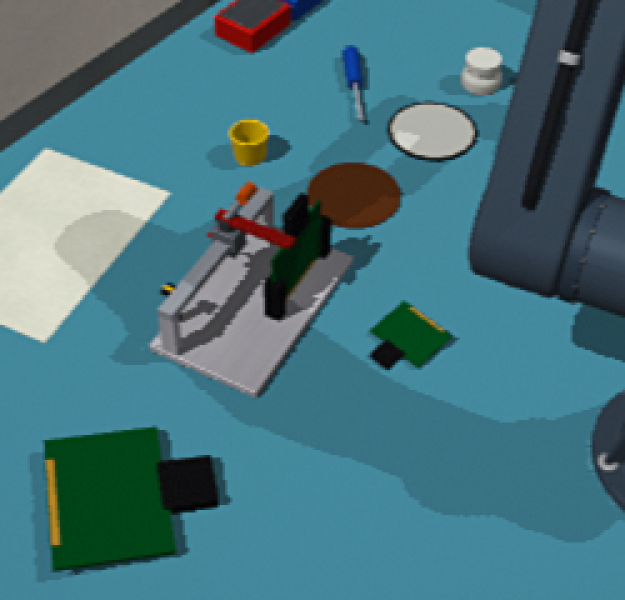

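Top crop: rack mid-image, upright module in slots at full px ≈(242,208), lever ≈(228,188), mark ≈(198,182), white dark-rimmed pad ≈(351,203). Module candidates (top px): large flat one (130,215), small flat one (245,258), and the one in the rack (242,207). The one in the rack fits, being middle-sized and upright. Pads: white with rim (351,203) fits; the brown one (297,198) is the look-alike. I'll confirm with enlarged crops.

Run:
```python
import cv2
def crop(n,x0,y0,x1,y1,f):
    a=cv2.imread(f"pics/{n}0.png")[y0:y1,x0:x1]; a=cv2.resize(a,None,fx=f,fy=f,interpolation=cv2.INTER_CUBIC)
    for x in range((x0+9)//10*10,x1,10): cv2.line(a,((x-x0)*f,0),((x-x0)*f,6 if x%50 else 14),(255,255,255),1)
    for y in range((y0+9)//10*10,y1,10): cv2.line(a,(0,(y-y0)*f),(6 if y%50 else 14,(y-y0)*f),(255,255,255),1)
    cv2.imwrite(f"pics/{n}z.png",a)
crop("top",180,170,270,235,8)
crop("side",186,170,276,262,6)
```

```text
(no output)
```

View pics/topz.png

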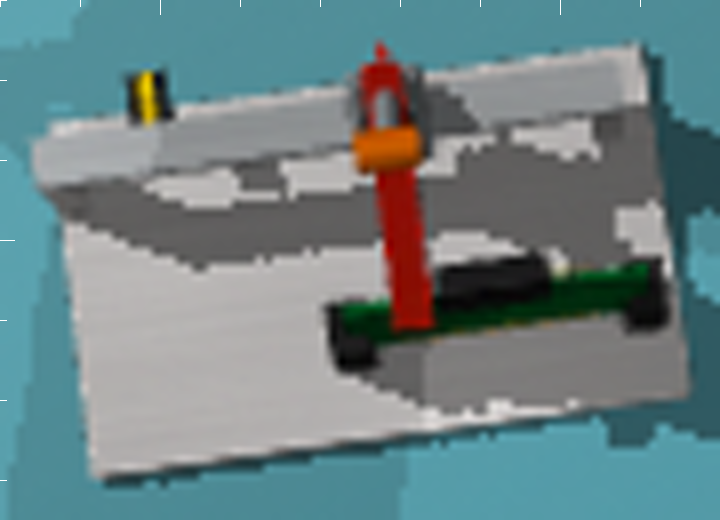

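View pics/sidez.png

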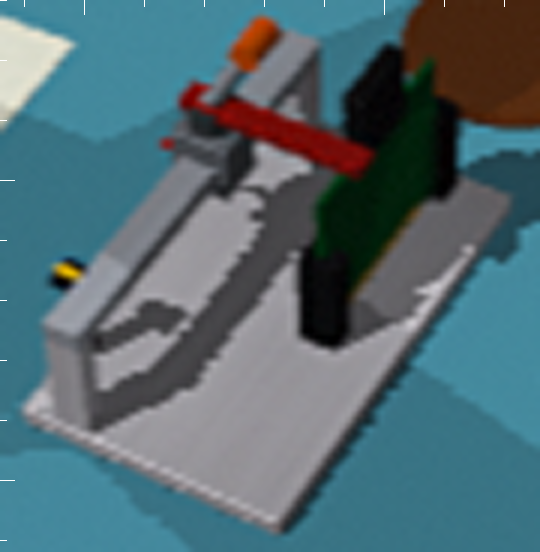

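Both crops confirm it: a module upright in the rack with its handle free except for the red bar over its left part, pointer pixel ≈(227,175), yellow mark ≈(198,182), orange bar ≈(228,188). Next I fit the rack pose.

```bash
cat > h.py <<'E'
import numpy as np, cv2
from rig import *
from scipy.spatial.transform import Rotation as R
cal={n:get_calibration(n) for n in("side","top")}
def proj(n,P):
    c=cal[n];f=192/np.tan(np.radians(c["vertical_fov"]/2))
    p=(np.atleast_2d(P)-c["T"][:3,3])@c["T"][:3,:3]
    return np.c_[c["cx"]+f*p[:,0]/p[:,2],c["cy"]+f*p[:,1]/p[:,2]]
def ray(n,uv,z):
    c=cal[n];f=192/np.tan(np.radians(c["vertical_fov"]/2))
    d=c["T"][:3,:3]@np.array([(uv[0]-c["cx"])/f,(uv[1]-c["cy"])/f,1]);o=c["T"][:3,3]
    return o+d*(z-o[2])/d[2]
def hsv(im,lo,hi,box):
    m=cv2.inRange(cv2.cvtColor(im,cv2.COLOR_RGB2HSV),lo,hi)>0
    v,u=np.nonzero(m[box[1]:box[3],box[0]:box[2]]); return np.array([u.mean()+box[0],v.mean()+box[1],len(u)])
E
cat > fit.py <<'E'
from h import *
from scipy.optimize import least_squares
T={n:cv2.imread(f"pics/{n}0.png")[:,:,::-1].copy() for n in cal}
t=lambda u,v:np.array([180+u/8-.44,170+v/8-.44]); s=lambda u,v:np.array([186+u/6-.42,170+v/6-.42])
og={"top":hsv(T["top"],(8,150,120),(16,255,255),(215,175,245,200)),"side":hsv(T["side"],(8,150,120),(16,255,255),(215,165,240,190))}
ye={"top":hsv(T["top"],(20,120,90),(35,255,255),(190,170,210,190)),"side":hsv(T["side"],(20,120,90),(35,255,255),(190,205,205,225))}
print(og,ye)
obs=[("top",(-40,175,12),t(95,472)),("top",(-40,-75,12),t(690,392)),("top",(110,175,12),t(51,122)),("top",(110,-75,12),t(640,45)),
("side",(-40,175,12),s(280,522)),("side",(-40,-75,12),s(512,203)),("side",(110,175,12),s(22,408))]
car=[("top",(111,0,74),t(380,45)),("side",(111,0,74),s(166,143)),("top",(51.2,0,170.7),og["top"][:2]),("side",(51.2,0,170.7),og["side"][:2]),("top",(-10,0,120),t(412,326))]
def W(p,P): P=np.array(P)/1e3; c,q=np.cos(p[2]),np.sin(p[2]); return np.array([p[0]+c*P[0]-q*P[1],p[1]+q*P[0]+c*P[1],P[2]])
def res(p):
    r=[]
    for i,n in enumerate(("top","side")):
        for m,P,u in obs:
            if m==n: r.append(proj(n,W(p,P))[0]-u)
        for m,P,u in car:
            if m==n: r.append(proj(n,W(p,(P[0],26+1e3*p[3],P[2])))[0]-u)
        r.append(proj(n,W(p,(1e3*p[4],1e3*p[5],1e3*p[6])))[0]-ye[n][:2])
    return np.array(r)
f=lambda p:res(p).ravel()
r=least_squares(f,[.55,.05,.1,.01,.11,.12,.07],loss="soft_l1",x_scale=.01)
print(np.round(r.x,4),np.round(res(r.x),1).tolist())
for m in(("top","side")):
  for d in cut_out(m,"pad"):
    pass
    v,u=np.nonzero(d["region"]); print(m,"pad",ray(m,(u.mean(),v.mean()),.0036).round(4),d["conf"])
np.save("fit.npy",r.x)
p=r.x
for nm,P in dict(grip0=(51.2,26+1e3*p[3],170.7),grip_un=(108.8,26+1e3*p[3],170.7),mgrip=(0,0,132)).items(): print(nm,W(p,P).round(4))
E
python3 fit.py
```

```text
{'top': array([227.75      , 187.83333333,  36.        ]), 'side': array([227.48484848, 176.81818182,  33.        ])} {'top': array([197.78571429, 181.85714286,  14.        ]), 'side': array([196.77777778, 214.77777778,   9.        ])}
[0.4973 0.0645 0.1611 0.0067 0.1046 0.1286 0.0699] [[-0.5, 1.0], [0.5, 0.5], [-0.3, 0.1], [0.3, -0.4], [-0.1, 0.1], [0.1, 0.8], [0.2, 0.5], [-0.2, -0.3], [-0.6, -0.0], [-0.3, -1.8], [-0.6, -0.4], [-1.0, -0.4], [0.3, 0.0], [0.3, 0.1]]
top pad [ 0.5322 -0.2977  0.0036] 0.66
top pad [ 0.543  -0.1168  0.0036] 0.6
side pad [ 0.5391 -0.1175  0.0036] 0.92
side pad [ 0.527  -0.2943  0.0036] 0.68
grip0 [0.5426 0.1049 0.1707]
grip_un [0.5995 0.1141 0.1707]
mgrip [0.4973 0.0645 0.132 ]
```

```bash
cat > go.py <<'E'
# usage: go.py x y z yaw_toolx_deg tilt_deg : shift/turn units to reach a pose of the grasp point (3 mm ahead of TCP)
import sys; from h import *
x,y,z,a,t=map(float,sys.argv[1:]); o=get_obs(); R0=R.from_quat(o["tool_rot"])
Rt=R.from_euler("z",a,degrees=True)*R.from_euler("x",180+t,degrees=True)
tcp=np.array([x,y,z])-.003*Rt.as_matrix()[:,2]
print("t",round(o["time"],2),"shift",(R0.inv().apply(tcp-o["position"])/.08).round(3),"turn",((R0.inv()*Rt).as_rotvec(degrees=True)/90).round(4),"F",o["ft_force"].round(1),"w",round(o["grip_width"]*1e3,1),"grasp",(o["position"]+.003*R0.as_matrix()[:,2]).round(4))
E
M="1,-0.94,0,0,0,0"
python3 -m inch '[1,-0.94,0,0,0,0, 1,-0.94,0,0,0,0, 1,-0.94,0,0,0,0]' 60 20
python3 -m inch '[1,-0.94,0,0,0,0, 1,-0.94,0,0,0,0, 1,-0.94,0,0,0,0]'
python3 -m inch '[1,-0.94,0,0,0,0, 1,-0.94,0,0,0,0, 1,-0.94,0,0,0,0]'
python3 -m inch '[1,-0.94,0,0,0,0, 1,-0.94,0,0,0,0, 1,-0.94,0,0,0,0]'
python3 -m inch '[1,-0.94,0,0,0,0, 1,-0.94,0,0,0,0, 1,-0.94,0,0,0,0]'
python3 -m inch '[0.5,-0.5,0,0,0,0.155, 0.5,-0.5,0,0,0,0.155, 0.5,-0.5,0,0,0,0.155, 0.5,-0.5,0,0,0,0.155, 0.5,-0.5,0,0,0,0.155]'
python3 go.py 0.5426 0.1049 0.171 9.23 0
```

```text
time: 1.55
position: [0.2896, -0.4709, 0.2441]
tool_rot: [0.98, 0.2, 0.0, -0.002]
ft_force: [-0.6, 0.1, -0.1]
grip_width: 0.074
grip_force: 0.0
time: 1.8
position: [0.3337, -0.3699, 0.2445]
tool_rot: [0.98, 0.2, 0.0, -0.001]
ft_force: [-0.6, 0.1, 0.4]
grip_width: 0.0615
grip_force: 0.0
time: 2.05
position: [0.3777, -0.2697, 0.2446]
tool_rot: [0.98, 0.201, 0.0, -0.001]
ft_force: [-0.1, -0.0, -0.6]
grip_width: 0.0601
grip_force: 0.0
time: 2.3
position: [0.4219, -0.1696, 0.2447]
tool_rot: [0.98, 0.201, 0.0, -0.001]
ft_force: [0.5, -0.5, 1.1]
grip_width: 0.0602
grip_force: 0.0
time: 2.55
position: [0.4664, -0.0692, 0.2449]
tool_rot: [0.98, 0.201, 0.001, -0.0]
ft_force: [0.1, 0.1, -0.6]
grip_width: 0.0602
grip_force: 0.0
time: 2.97
position: [0.4865, -0.0202, 0.2446]
tool_rot: [0.997, 0.081, -0.0, 0.0]
ft_force: [-0.3, -0.0, -0.3]
grip_width: 0.0598
grip_force: 0.0
t 2.97 shift [ 0.944 -1.431  0.881] turn [0.0003 0.0002 0.0002] F [-0.3 -0.  -0.3] w 59.8 grasp [ 0.4865 -0.0202  0.2416]
```

```bash
python3 -m inch '[0.94,-0.93,0,0,0,0, 0.94,-0.93,0,0,0,0, 0.94,-0.93,0,0,0,0]' >/dev/null
python3 -m inch '[0,-0.5,0,0,0,0, 0,-0.5,0,0,0,0, 0,-0.5,0.4,0,0,0, 0,-0.5,0.4,0,0,0]' 50 8 >/dev/null
python3 - <<'E'
from h import *
for n in cal:
    im=camera(n); cv2.imwrite(f"pics/{n}1.png",im[:,:,::-1])
a=cv2.imread("pics/side1.png")[120:240,180:290]; b=cv2.imread("pics/top1.png")[140:240,180:280]
a=cv2.resize(a,(440,480),interpolation=2); b=cv2.resize(b,(350,350)); o=np.zeros((480,790,3),np.uint8); o[:,:440]=a; o[:350,440:]=b; cv2.imwrite("pics/c1.png",o)
E
python3 go.py 0.5426 0.1049 0.171 9.23 0
```

```text
t 3.65 shift [ 0.016 -0.012  0.472] turn [-0.0003  0.0025 -0.0018] F [-0.3  0.1 -0.1] w 50.5 grasp [0.5416 0.1037 0.2088]
```

View pics/c1.png

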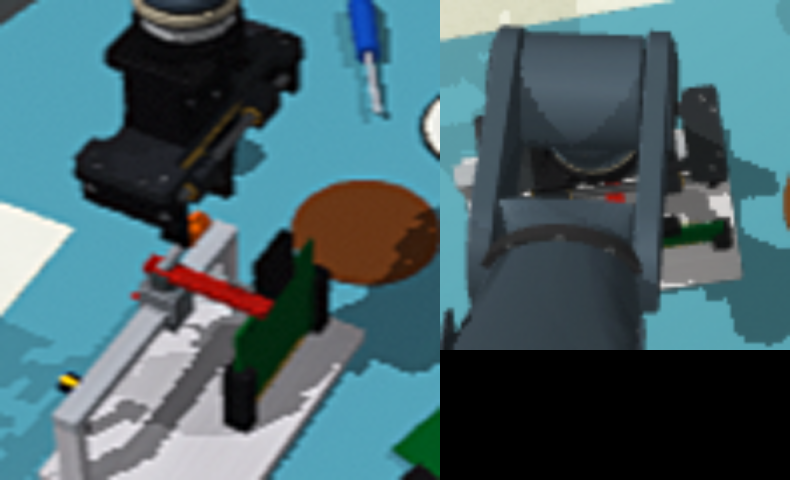

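The side view shows the left finger just beyond the orange bar at crop (200,225), so the jaws straddle it. I'll descend and close gently.

```bash
python3 -m inch '[0.015,-0.01,0.25,0,0,0, 0.015,-0.01,0.47,0,0,0, 0.015,-0.01,0.47,0,0,0, 0.015,-0.01,0.47,0,0,0]' 44 5
python3 -m inch '[0,0,0,0,0,0, 0,0,0,0,0,0, 0,0,0,0,0,0, 0,0,0,0,0,0, 0,0,0,0,0,0, 0,0,0,0,0,0]' 15 5; python3 go.py 0.5426 0.1049 0.171 9.23 0
```

```text
time: 3.98
position: [0.5439, 0.105, 0.1754]
tool_rot: [0.997, 0.079, -0.0, 0.0]
ft_force: [-0.3, -0.6, -1.0]
grip_width: 0.0443
grip_force: 0.0
time: 4.48
position: [0.5445, 0.1053, 0.1759]
tool_rot: [0.997, 0.08, 0.001, 0.001]
ft_force: [-0.3, -4.8, 6.3]
grip_width: 0.0238
grip_force: 5.0
t 4.48 shift [-0.024  0.001  0.024] turn [ 0.0012 -0.0009 -0.0007] F [-0.3 -4.8  6.3] w 23.8 grasp [0.5445 0.1053 0.1729]
```

```bash
python3 -m inch '[0,0.02,0,0,0,0, 0.09,0.02,-0.04,0,0,0, 0.175,0.02,-0.07,0,0,0, 0.27,0.02,-0.088,0,0,0, 0.36,0.02,-0.092,0,0,0, 0.45,0.02,-0.086,0,0,0, 0.545,0.02,-0.07,0,0,0, 0.63,0.02,-0.04,0,0,0, 0.72,0.02,-0.0,0,0,0, 0.75,0.02,0.01,0,0,0, 0.75,0.02,0.01,0,0,0]' 15 12
python3 go.py 0.5995 0.1141 0.171 9.23 0
```

```text
time: 5.4
position: [0.6041, 0.1146, 0.1739]
tool_rot: [0.997, 0.08, 0.0, -0.0]
ft_force: [-1.6, 2.5, 3.1]
grip_width: 0.0237
grip_force: 12.0
t 5.4 shift [-0.058 -0.002 -0.001] turn [-0.0005 -0.0001 -0.0011] F [-1.6  2.5  3.1] w 23.7 grasp [0.6041 0.1146 0.1709]
```

```bash
python3 -m inch '[0.04,0,0.02,0,0,0, 0.04,0,0.02,0,0,0, 0.04,0,0.02,0,0,0]'
python3 - <<'E'
from h import *
for n in cal:
    im=camera(n); cv2.imwrite(f"pics/{n}2.png",im[:,:,::-1])
a=cv2.imread("pics/side2.png")[110:240,180:290]; b=cv2.imread("pics/top2.png")[140:240,180:280]
a=cv2.resize(a,(440,520),interpolation=2); b=cv2.resize(b,(350,350)); o=np.zeros((520,790,3),np.uint8); o[:,:440]=a; o[:350,440:]=b; cv2.imwrite("pics/c2.png",o)
E
```

```text
time: 5.65
position: [0.6053, 0.1148, 0.1731]
tool_rot: [0.997, 0.08, -0.002, -0.0]
ft_force: [-6.1, 1.1, 8.8]
grip_width: 0.0238
grip_force: 12.0
```

View pics/c2.png

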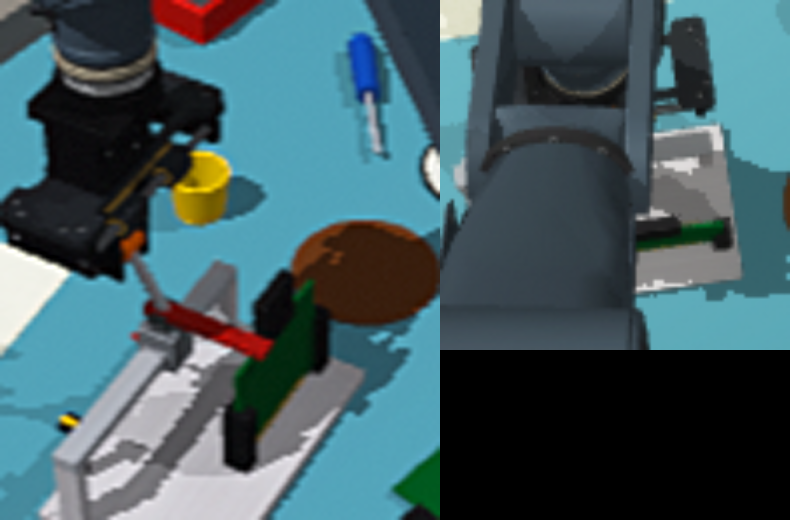

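Lever is against its far stop (force rose, side crop shows it leaning to +x). Now I slide the carriage.

```bash
python3 -m inch '[-0.03,0,-0.01,0,0,0, -0.03,-0.2,-0.01,0,0,0, -0.03,-0.4,-0.01,0,0,0, -0.03,-0.6,-0.01,0,0,0, -0.03,-0.7,-0.01,0,0,0, -0.03,-0.7,-0.01,0,0,0]' 15 20
python3 -m inch '[0,-0.2,0,0,0,0, 0,-0.35,0,0,0,0, 0,-0.45,0,0,0,0, 0,-0.48,0,0,0,0, 0,-0.48,0,0,0,0, 0,-0.48,0,0,0,0]'
python3 - <<'E'
from h import *
for n in cal:
    im=camera(n); cv2.imwrite(f"pics/{n}3.png",im[:,:,::-1])
a=cv2.imread("pics/side3.png")[160:240,170:270]; b=cv2.imread("pics/top3.png")[140:220,170:240]
a=cv2.resize(a,(500,400),interpolation=2); b=cv2.resize(b,(280,320)); o=np.zeros((400,790,3),np.uint8); o[:,:500]=a; o[:320,505:785]=b; cv2.imwrite("pics/c3.png",o)
E
```

```text
time: 6.25
position: [0.5959, 0.1699, 0.1733]
tool_rot: [0.997, 0.08, 0.001, 0.0]
ft_force: [-1.4, -0.3, 2.7]
grip_width: 0.023
grip_force: 20.0
time: 6.75
position: [0.5898, 0.2072, 0.1733]
tool_rot: [0.997, 0.079, 0.001, -0.0]
ft_force: [0.2, -1.6, 1.5]
grip_width: 0.0238
grip_force: 20.0
```

View pics/c3.png

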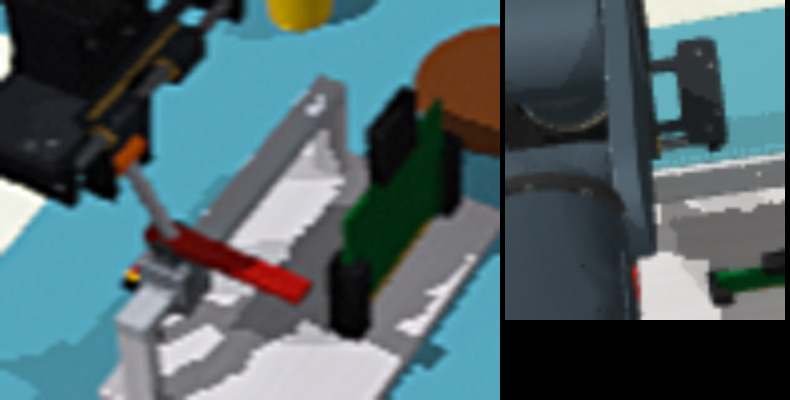

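Run:
```python
from h import *
p=np.load("fit.npy")
def W(P): P=np.array(P)/1e3; c,q=np.cos(p[2]),np.sin(p[2]); return np.array([p[0]+c*P[0]-q*P[1],p[1]+q*P[0]+c*P[1],P[2]])
ym=p[5]*1e3
for y in (ym-5,ym,ym+5): print(y.round(1),proj("side",W((111,y,74))).round(2),"markline top",proj("side",W((99,y,72))).round(2),proj("side",W((123,y,72))).round(2))
print(proj("side",W((111,26+6.7,74))).round(2))
f=20
def mk(n,x0,y0):
    a=cv2.imread(f"pics/side{n}.png")[y0:y0+20,x0:x0+19]; return cv2.resize(a,None,fx=f,fy=f,interpolation=cv2.INTER_NEAREST)
A=mk(3,187,205);
for y,c in((ym-5,(255,0,255)),(ym,(255,255,255)),(ym+5,(255,255,0))):
    u=(proj("side",W((111,y,74)))[0]-[187,205]+.5)*f; cv2.circle(A,tuple(int(v) for v in u),4,c,-1)
u=[tuple(int(v) for v in (proj("side",W((x,ym,72)))[0]-[187,205]+.5)*f) for x in (97,121)]; cv2.line(A,*u,(255,255,255),1)
B=mk(0,205,183)
u=(proj("side",W((111,32.7,74)))[0]-[205,183]+.5)*f; cv2.circle(B,tuple(int(v) for v in u),4,(255,255,255),-1)
cv2.imwrite("pics/c4.png",np.hstack([A,np.zeros((400,10,3),np.uint8),B]))
```

```text
123.6 [[196.12 212.06]] markline top [[199.54 213.94]] [[192.83 211.08]]
128.6 [[195.2  213.15]] markline top [[198.62 215.04]] [[191.9  212.17]]
133.6 [[194.27 214.25]] markline top [[197.7  216.14]] [[190.97 213.26]]
[[212.23 193.01]]
```

View pics/c4.png

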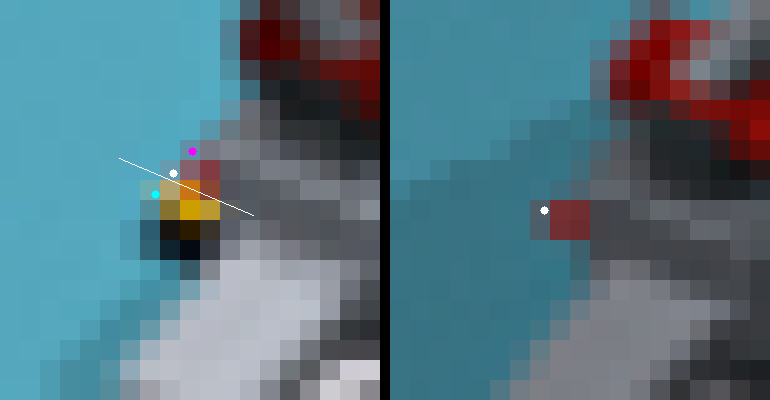

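Pointer is (red px ≈(196.5,213)) about 2 mm short of the yellow line (target ≈(196,213.7)). I'll nudge it 2.4 mm.

```bash
python3 -m inch '[0,-0.03,0,0,0,0, 0,-0.03,0,0,0,0, 0,-0.03,0,0,0,0, 0,-0.03,0,0,0,0]' >/dev/null
cat > rk.py <<'E'
from h import *
p=np.load("fit.npy");o=get_obs();d=o["position"]-[p[0],p[1],0];c,s=np.cos(p[2]),np.sin(p[2])
print("t",round(o["time"],2),"rack",np.round([1e3*(c*d[0]+s*d[1]),1e3*(c*d[1]-s*d[0]),1e3*d[2]],1),"F",np.round(o["ft_force"],1),"w",round(o["grip_width"]*1e3,1))
E
python3 rk.py
```

```text
t 7.18 rack [114.1 128.1 173.4] F [ 2.4 -3.7  0.6] w 23.7
```

```bash
python3 -m inch '[-0.09,0,-0.04,0,0,0, -0.175,0,-0.07,0,0,0, -0.27,0,-0.088,0,0,0, -0.36,0,-0.092,0,0,0, -0.45,0,-0.086,0,0,0, -0.545,0,-0.07,0,0,0, -0.63,0,-0.04,0,0,0, -0.72,0,0,0,0,0, -0.76,0,0.01,0,0,0, -0.76,0,0.01,0,0,0, -0.76,0,0.01,0,0,0]'
python3 rk.py
python3 -m inch '[-0.03,0,0.02,0,0,0, -0.03,0,0.02,0,0,0, -0.03,0,0.02,0,0,0]'; python3 rk.py
```

```text
time: 8.1
position: [0.53, 0.2, 0.1731]
tool_rot: [0.997, 0.079, 0.002, 0.0]
ft_force: [2.6, -4.1, 2.1]
grip_width: 0.0235
grip_force: 20.0
t 8.1 rack [ 54.  128.5 173.1] F [ 2.6 -4.1  2.1] w 23.5
time: 8.35
position: [0.5298, 0.2, 0.173]
tool_rot: [0.997, 0.079, 0.004, -0.0]
ft_force: [3.6, -3.6, 7.8]
grip_width: 0.0238
grip_force: 20.0
t 8.35 rack [ 53.8 128.5 173. ] F [ 3.6 -3.6  7.8] w 23.8
```

```bash
python3 -m inch '[0.03,0,-0.01,0,0,0, 0.03,0,-0.01,0,0,0, 0.03,0,-0.01,0,0,0, 0.03,0,-0.01,0,0,0, 0.03,0,-0.01,0,0,0]' 44 >/dev/null
python3 -m inch '[0,0,-0.4,0,0,0, 0,0,-0.8,0,0,0, 0,0,-0.8,0,0,0]' >/dev/null
python3 -m inch '[-1,0.9,0,0,0,0, -1,0.9,0,0,0,0, -1,0.9,0,0,0,0]'
python3 - <<'E'
from h import *
p=np.load("fit.npy")
def W(P): P=np.array(P)/1e3; c,q=np.cos(p[2]),np.sin(p[2]); return np.array([p[0]+c*P[0]-q*P[1],p[1]+q*P[0]+c*P[1],P[2]])
for n in cal:
    im=camera(n); cv2.imwrite(f"pics/{n}5.png",im[:,:,::-1])
    print(n,hsv(im,(8,150,120),(16,255,255),(180,165,240,230)),"pred",proj(n,W((51.2,128.6,170.7))).round(2))
a=cv2.imread("pics/side5.png")[170:240,180:270]; a=cv2.resize(a,(450,350),interpolation=2)
b=cv2.imread("pics/top5.png")[165:235,180:250]; b=cv2.resize(b,(350,350),interpolation=2)
cv2.imwrite("pics/c5.png",np.hstack([a,b]))
E
python3 go.py 0.4973 0.0645 0.132 99.23 0
```

```text
time: 9.27
position: [0.4575, 0.1151, 0.235]
tool_rot: [0.997, 0.08, -0.002, 0.0]
ft_force: [0.5, 0.7, -0.9]
grip_width: 0.0441
grip_force: 0.0
side [210.28205128 197.87179487  39.        ] pred [[210.27 197.58]]
top [198. 181.   1.] pred [[195.78 193.02]]
t 9.37 shift [0.402 0.698 1.249] turn [-0.0028  0.0023 -1.0028] F [-0.9  0.1 -0.1] w 43.9 grasp [0.4573 0.1147 0.2321]
```

View pics/c5.png

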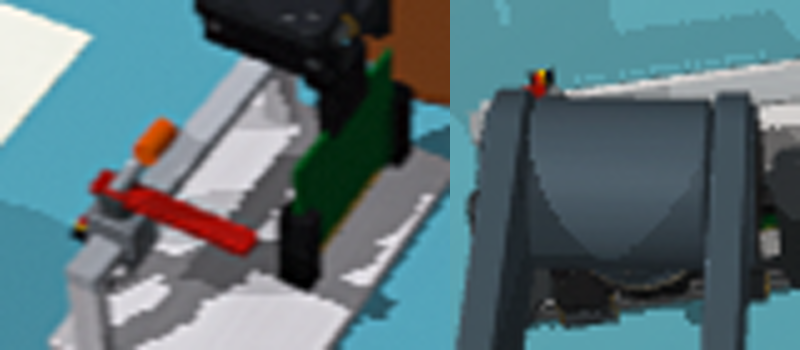

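Lever locked (leans toward robot), red bar well clear of the module, and the pointer appears under/over the yellow mark in top crop (540,85). I'll check numerically against the line.

Run:
```python
import cv2,numpy as np
for k in (0,5):
    a=cv2.imread(f"pics/top{k}.png")[176:187,193:204,::-1].astype(int)
    print(k)
    for r in range(11): print(176+r,' '.join("%3d/%3d/%3d"%tuple(x) for x in a[r]))
```

```text
0
176  83/143/154  82/143/153  82/143/153  83/144/154  82/143/153  82/143/154  82/144/154  82/143/153  82/144/154  81/143/152  81/143/153
177  82/143/153  82/143/153  82/143/154  81/143/153  81/143/153  82/143/153  82/143/153  80/142/151  81/143/152  81/142/152  82/143/153
178  82/143/153  82/143/154  82/142/153  82/142/153  84/142/151  91/144/151  79/139/148  69/116/122  81/142/152  81/142/153  81/142/153
179  82/143/153  81/141/152  70/115/122  62/ 88/ 91 112/110/ 52 211/176/  0  31/ 33/ 32  46/ 67/ 70  81/142/152  81/142/152  80/141/152
180  82/143/154  82/142/152  69/114/121  48/ 44/ 31 150/128/  0 232/201/  0  31/ 31/ 28  32/ 45/ 47  81/142/153  81/142/152  80/142/152
181  82/143/153  81/143/153  79/140/149  48/ 45/ 30 147/125/  0 231/200/  0  73/ 66/ 24  36/ 48/ 50  80/141/151  81/142/152  81/142/153
182  81/143/153  81/142/152  79/138/148  38/ 38/ 32 101/ 87/ 20 211/175/  0  75/ 67/ 23  33/ 40/ 42  66/110/118  87/144/154  89/145/154
183  83/143/153  83/143/153  82/139/149  36/ 35/ 30  92/ 80/ 18 211/176/  0 119/101/  5  34/ 36/ 36  80/ 93/ 95 169/181/182 196/195/194
184 121/14
[... 1195 characters left out ...]
/146/157  83/146/156
182  74/119/128  90/ 89/ 94 129/ 64/ 64 119/ 24/ 18 149/ 16/  4 145/ 19/ 10  57/ 41/ 41  90/ 93/ 95 102/122/126  84/145/155  91/148/158
183  50/ 60/ 68  52/ 64/ 72  39/ 41/ 46  90/ 27/ 27 143/ 14/  4 140/ 22/ 16  82/ 64/ 64 105/109/111 104/107/108  96/107/110 198/198/197
184  55/ 67/ 74  54/ 67/ 74  33/ 39/ 45  35/ 33/ 37  89/ 35/ 37  71/ 50/ 54  50/ 58/ 63  50/ 57/ 62  51/ 57/ 61  45/ 52/ 55  82/ 86/ 89
185  58/ 72/ 80  55/ 68/ 75  32/ 40/ 46  30/ 38/ 41  53/ 65/ 74  53/ 63/ 72  52/ 63/ 71  51/ 63/ 71  52/ 63/ 72  51/ 63/ 71  51/ 63/ 71
186  61/ 75/ 84  48/ 59/ 67  32/ 38/ 43  32/ 40/ 43  57/ 70/ 78  58/ 70/ 78  58/ 70/ 78  57/ 69/ 78  58/ 69/ 78  57/ 69/ 78  58/ 70/ 78
```

```bash
python3 -m inch '[0.4,0.7,0,0,0,-0.5, 0.4,0.7,0,0,0,-0.5, 0.4,0.7,0,0,0,-0.5, 0.4,0.7,0,0,0,-0.5, 0.4,0.7,0,0,0,-0.5, 0.4,0.7,0,0,0,-0.5, 0.4,0.7,0,0,0,-1, 0.4,0.7,0,0,0,-1, 0.4,0.7,0,0,0,-1, 0.4,0.7,0,0,0,-1, 0.4,0.7,0,0,0,-1, 0.4,0.7,0,0,0,-1, 0.4,0.7,0,0,0,-1, 0.4,0.7,0,0,0,-1]' 44
python3 - <<'E'
from h import *
p=np.load("fit.npy")
def W(P): P=np.array(P)/1e3; c,q=np.cos(p[2]),np.sin(p[2]); return np.array([p[0]+c*P[0]-q*P[1],p[1]+q*P[0]+c*P[1],P[2]])
print("top handle corners",[proj("top",W(P))[0].round(1).tolist() for P in((6,22,147),(6,-22,147),(-6,-22,147),(-6,22,147))])
a=cv2.imread("pics/top0.png")[198:212,228:254].sum(2)
for r in range(14): print(198+r,*a[r])
E
python3 go.py 0.4973 0.0645 0.132 99.23 0
```

```text
time: 10.53
position: [0.5023, 0.0668, 0.2354]
tool_rot: [0.648, 0.762, 0.0, -0.0]
ft_force: [-1.2, 0.2, -1.0]
grip_width: 0.0439
grip_force: 0.0
top handle corners [[233.7, 204.1], [248.1, 202.1], [248.7, 206.0], [234.2, 208.0]]
198 160 155 164 158 200 282 284 296 299 299 300 299 299 287 285 288 285 289 288 287 284 282 284 285 285 284
199 165 158 155 160 201 293 321 534 536 536 536 538 530 305 303 302 289 288 286 290 288 287 287 287 284 286
200 159 154 159 158 212 425 544 543 542 542 542 542 537 537 537 526 300 291 286 290 294 299 286 287 287 283
201 194 162 157 156 184 325 538 537 541 537 536 536 537 539 540 538 530 391 170 302 411 517 297 286 283 285
202 264 161 156 156 184 336 545 545 545 536 404 280 297 296 188 104 84 78 76 104 311 529 519 284 286 264
203 355 159 156 156 184 336 305 191 92 92 83 80 81 85 78 80 78 81 81 86 202 502 481 259 265 255
204 349 162 154 154 163 247 191 82 84 84 83 81 82 82 80 82 83 80 81 81 106 276 265 118 151 111
205 326 160 151 152 152 172 195 84 85 86 82 80 80 82 92 89 80 63 43 23 26 65 62 58 59 50
206 437 159 153 153 158 189 184 93 92 77 60 47 21 23 24 26 29 26 25 31 30 48 45 50 55 60
207 326 160 155 158 157 167 37 22 24 23 34 28 24 24 29 25 30 25 34 40 44 56 54 60 56 61
208 129 157 153 152 156 151 50 23 36 32 24 34 43 41 35 49 59 55 54 56 55 61 55 58 64 64
209 69 143 152 156 157 153 62 42 41 46 47 47 46 59 54 63 64 60 65 78 82 87 117 117 144 188
210 73 153 156 153 164 163 84 44 50 55 60 66 75 82 94 155 154 148 191 268 299 319 323 366 367 365
211 52 85 65 64 68 69 75 81 131 157 183 191 262 302 322 325 372 371 371 366 367 368 364 364 362 362
t 10.53 shift [-0.019 -0.067  1.256] turn [ 0.0003 -0.0003 -0.0001] F [-1.2  0.2 -1. ] w 43.9 grasp [0.5023 0.0668 0.2324]
```

```bash
python3 -m inch '[-0.01,-0.025,0.3,0,0,0, -0.01,-0.025,0.6,0,0,0, -0.01,-0.025,0.8,0,0,0, -0.01,-0.025,0.9,0,0,0]' 44 >/dev/null
python3 -m inch '[0,0,0.2,0,0,0, 0,0,0.35,0,0,0, 0,0,0.35,0,0,0]'; 
python3 -m inch '[0,0,0,0,0,0, 0,0,0,0,0,0, 0,0,0,0,0,0, 0,0,0,0,0,0, 0,0,0,0,0,0, 0,0,0,0,0,0, 0,0,0,0,0,0]' 5 6; python3 rk.py
```

```text
time: 11.12
position: [0.4991, 0.0653, 0.134]
tool_rot: [0.649, 0.761, -0.001, -0.002]
ft_force: [-0.0, 0.1, -0.0]
grip_width: 0.0442
grip_force: 0.0
time: 11.7
position: [0.4999, 0.0649, 0.1363]
tool_rot: [0.649, 0.761, 0.0, 0.0]
ft_force: [-1.2, -0.3, 3.4]
grip_width: 0.0121
grip_force: 6.0
t 11.7 rack [2.600e+00 1.000e-01 1.363e+02] F [-1.2 -0.3  3.4] w 12.1
```

Handle gripped (12.1 mm, little side force). Firm grip and lift.

```bash
python3 -m inch '[0,0,0,0,0,0, 0,0,0,0,0,0, 0,0,-0.1,0,0,0, 0,0,-0.2,0,0,0, 0,0,-0.35,0,0,0, 0,0,-0.5,0,0,0, 0,0,-0.65,0,0,0, 0,0,-0.8,0,0,0, 0,0,-0.95,0,0,0, 0,0,-1,0,0,0, 0,0,-1,0,0,0]' 5 45
python3 -m inch '[0,0,-0.15,0,0,0, 0,0,-0.3,0,0,0, 0,0,-0.45,0,0,0, 0,0,-0.6,0,0,0, 0,0,-0.6,0,0,0]'
python3 rk.py
python3 - <<'E'
from h import *
b=np.arctan2(-.296,.532)
for s in(1,-1):
    r=np.hypot(.532,.296)-s*.0725*np.sin(np.radians(40)); print("tilt",s,"grip",np.cos(b)*r,np.sin(b)*r,"toolx yaw",90+np.degrees(b))
E
python3 go.py 0.4912 -0.2733 0.2655 60.9 40
```

```text
time: 12.62
position: [0.5006, 0.065, 0.2171]
tool_rot: [0.649, 0.761, 0.001, 0.001]
ft_force: [-0.8, 0.5, -2.8]
grip_width: 0.0118
grip_force: 44.8
time: 13.03
position: [0.5008, 0.065, 0.2651]
tool_rot: [0.649, 0.761, 0.001, 0.001]
ft_force: [1.9, -0.3, -2.0]
grip_width: 0.0118
grip_force: 44.8
t 13.03 rack [  3.5  -0.  265.1] F [ 1.9 -0.3 -2. ] w 11.8
tilt 1 grip 0.4912768848792019 -0.27334202617339054 toolx yaw 60.90883191130246
tilt -1 grip 0.5727231151207981 -0.3186579738266095 toolx yaw 60.90883191130246
t 13.03 shift [-4.171 -0.771 -0.033] turn [0.4297 0.148  0.4073] F [ 1.9 -0.3 -2. ] w 11.8 grasp [0.5008 0.065  0.2621]
```

```bash
python3 -m inch '[-0.3,-0.06,0,0,0,0, -0.65,-0.13,0,0,0,0, -1,-0.19,0,0,0,0]' >/dev/null
python3 -m inch '[-0.35,-0.07,0,0,0,0, -0.7,-0.13,0,0,0,0, -1,-0.19,0,0,0,0]' >/dev/null
python3 -m inch '[-0.35,-0.07,0,0,0,0, -0.7,-0.13,0,0,0,0, -1,-0.19,0,0,0,0]' >/dev/null
python3 -m inch '[-0.35,-0.07,0,0,0,0, -0.7,-0.13,0,0,0,0, -1,-0.19,0,0,0,0, -1,-0.19,0,0,0,0]' >/dev/null
python3 rk.py; python3 go.py 0.4912 -0.2733 0.2655 60.9 -40
```

```text
t 14.12 rack [ -59.6 -324.8  262.4] F [ 0.3  0.6 -3.4] w 11.9
t 14.12 shift [-0.08  -0.027 -0.067] turn [-0.4272 -0.1454  0.4055] F [ 0.3  0.6 -3.4] w 11.9 grasp [ 0.4906 -0.2657  0.2594]
```

```bash
python3 -m inch '[0,0,-0.01,-0.043,-0.015,0.041, -0.01,0,-0.02,-0.085,-0.029,0.081, -0.02,-0.01,-0.03,-0.128,-0.044,0.122, -0.03,-0.01,-0.03,-0.171,-0.058,0.162, -0.04,-0.01,-0.04,-0.214,-0.073,0.203, -0.05,-0.02,-0.04,-0.256,-0.087,0.243, -0.06,-0.02,-0.05,-0.3,-0.102,0.284, -0.07,-0.02,-0.06,-0.342,-0.116,0.324, -0.08,-0.03,-0.07,-0.384,-0.131,0.365, -0.08,-0.03,-0.07,-0.427,-0.145,0.405, -0.08,-0.03,-0.07,-0.427,-0.145,0.405, -0.08,-0.03,-0.07,-0.427,-0.145,0.405, -0.08,-0.03,-0.07,-0.427,-0.145,0.405]' >/dev/null
python3 go.py 0.4912 -0.2733 0.2655 60.9 -40
python3 - <<'E'
from h import *
for n in cal: cv2.imwrite(f"pics/{n}6.png",camera(n)[:,:,::-1])
a=cv2.imread("pics/side6.png")[90:230,200:340]; b=cv2.imread("pics/top6.png")[140:260,270:400]
cv2.imwrite("pics/c6.png",np.hstack([cv2.resize(a,(400,400)),cv2.resize(b,(400,400))]))
for n in cal: print(n,"pad mid",proj(n,[.532,-.296,.0036]).round(0),"module mid pred",proj(n,[.532,-.296,.21]).round(0),[(d["conf"],d["bbox"]) for d in cut_out(n,"module")][:3])
E
```

```text
t 15.2 shift [-0.063  0.036  0.033] turn [-0.0037 -0.0042  0.0012] F [-0.2 -0.6 -2.4] w 11.7 grasp [ 0.4902 -0.267   0.2657]
side pad mid [[302. 151.]] module mid pred [[307. 104.]] [(0.72, [148.4, 268.4, 219.9, 328.7]), (0.66, [278.2, 220.2, 312.6, 248.2]), (0.49, [285.4, 99.7, 316.4, 115.0])]
top pad mid [[350. 203.]] module mid pred [[365. 193.]] [(0.68, [101.4, 189.7, 162.8, 244.7]), (0.61, [229.8, 247.9, 258.9, 264.7]), (0.56, [341.2, 177.7, 372.8, 209.1])]
```

View pics/c6.png

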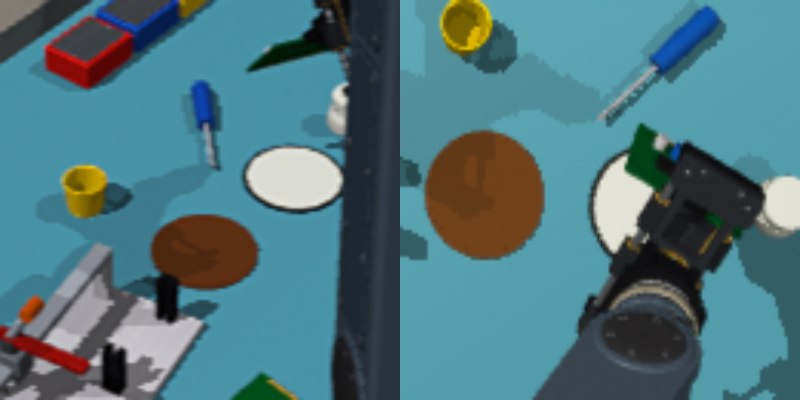

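The module is held over the pad, component side up and leaned, and the board spans top px (341–373, 178–209). A final small correction, settle, then hand in.

```bash
python3 -m inch '[-0.03,0.018,0.015,0,0,0, -0.06,0.035,0.03,-0.004,-0.004,0.001, -0.06,0.035,0.03,-0.004,-0.004,0.001, -0.06,0.035,0.03,-0.004,-0.004,0.001, -0.06,0.035,0.03,-0.004,-0.004,0.001, -0.06,0.035,0.03,-0.004,-0.004,0.001, -0.06,0.035,0.03,-0.004,-0.004,0.001, -0.06,0.035,0.03,-0.004,-0.004,0.001, -0.06,0.035,0.03,-0.004,-0.004,0.001]' 
python3 go.py 0.4912 -0.2733 0.2655 60.9 -40
python3 - <<'E'
from h import *
o=get_obs();M=R.from_quat(o["tool_rot"]).as_matrix();g=o["position"]+.003*M[:,2]
print("mid",(g+.0735*M[:,2]).round(4),"lean",np.degrees(np.arccos(-M[2,2])),"level",np.degrees(np.arcsin(M[2,0])),np.abs(o["joint_velocities"]).max())
im=camera("top"); c=get_calibration("top")
# board visible corners predicted on the top picture vs green region
C=[proj("top",g+M@np.array([sx*.06,0,.122-h]))[0].round(1).tolist() for sx,h in((1,0),(1,.095),(-1,0),(-1,.095))]
d=[d for d in cut_out("top","module") if d["bbox"][0]>300]
print(C,[x["bbox"] for x in d])
E
```

```text
time: 16.15
position: [0.4902, -0.2732, 0.2693]
tool_rot: [0.81, 0.476, 0.174, 0.297]
ft_force: [-0.5, 0.7, -1.6]
grip_width: 0.0117
grip_force: 44.9
t 16.15 shift [ 0.006 -0.022  0.006] turn [0.0025 0.0007 0.0002] F [-0.5  0.7 -1.6] w 11.7 grasp [ 0.4918 -0.2742  0.267 ]
mid [ 0.5333 -0.2973  0.2109] lean 40.22775484567905 level -0.056415679121232375 0.0008634197750189744
[[350.2, 175.7], [345.3, 189.2], [385.6, 195.7], [382.8, 210.6]] [[346.8, 176.5, 383.7, 210.6]]
```

```bash
python3 -c "
from rig import hand_in; print(hand_in())"
```

```text
the job is handed in; nothing more can be done
None
```

I handed the job in at about 16 s: the carriage is locked at the yellow mark (about 1 mm past the line's centre by my last picture), and the module is held at rest over the white pad, leaned about 40 degrees with its component side up and its lower edge about 17 cm above the bench.

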